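Find the rocking corner of a jig plate and press its shim flat

ROBOT

A 7-joint arm with a two-finger parallel gripper is mounted at the origin on a cart in front of the work surface, level with it; the furniture and walls round the work are solid. World frame = base frame: x ahead of the robot, y to its left, z up, the work surface at z = 0. Lengths are in m, angles in rad, forces in N, time in s.
With the tool pointing down it reaches from about 0.4 to 0.85 m from the base axis. Payload 4.5 kg.
Tool frame: the origin (TCP) lies between the finger pads; the fingertips stand 8 mm ahead of it and the grasp point (between the pads) lies 11 mm behind it; z points along the fingers, y is the direction in which the jaws open and shut (so a half turn about z gives the same grasp; the last joint's range is limited). The gripper opens to 88 mm and grips with 3 to 60 N. Pads are 18 mm wide; open, the fingers measure 123 mm over their backs; the gripper's body (75 mm by 187 mm) begins 45 mm behind the grasp point.
Start: joints at [-1.288, 0.689, -0.195, 1.565, 0.157, 0.902, -0.215], TCP at [0.154, 0.606, 0.247] pointing down, gripper open.
Joint ranges: [-3.01, 3.01], [-0.46, 2.08], [-1.47, 1.51], [0.13, 2.56], [-1, 4.14], [0.04, 2.09], [-2.66, 2.66]. Speed limits (rad/s): [2.57, 2.57, 3.14, 3.14, 3.14, 3.14, 3.14].

INTERFACE

Orientations are given as a unit quaternion [x, y, z, w].
In Python, from plant import r gives the robot as it stands.
- The arm moves only by the tool carry_out, never from a script. Its argument "commands" is a list that holds one entry, the list of rows, each a list of 7 numbers: the turn, a rotation vector about the tool's x, y, z in rad, then the shift along the tool's x, y, z in cm, then the finger opening in cm, from 0 to 8.81. A call has 1 to 10 rows; each row is the pose to reach, as a shift and turn from the pose commanded when the call began, along the tool's axes at that moment; what a row does not reach only later rows make up. A row lasts 1/12 s, in which the tool goes at most 41.7 mm and 7.16 degrees, less where a joint would pass 70% of its speed; a pose out of reach is approached as far as the arm can. A call with a gripper value outside its range is refused whole. The fingers move at their own pace and stop on an object; "force" is the grip in N (left out, the last holds). Time passes only in rows, so rows that repeat a pose let the fingers close. It gives the time, the measured TCP pose, the force and the opening at its end, in the units of the state.
- r.get_state(): the state, without advancing time (a new reading comes with each control period).
- r.snapshot(name): name is "scene" or "top"; returns a dict with "pixels" (420x560x3 uint8, red, green, blue), "mtx" (3x3 intrinsics, pixels), "k1" (the pictures are not rectified: a ray, as slopes to the right and down, at radius r is drawn at 1 + k1 r^2 times it, then the intrinsics apply), "xyz" and "rotation" of the camera in the world. Camera axes: x right, y down, z forward; pixel columns grow to the right and rows downward; lengths in m; the calibration is good to about 2 mm. A picture is of the moment at which its call begins. There is no depth.
- r.finish_job(): hands the job in, once; it reports no verdict.
The state is a dict: "clock": time; "q": joint angles; "qd": joint speeds; "joint_torque": joint torques, N m; "tool_pos": TCP position; "eef_rot": TCP orientation; "contact_force": force on the tool from outside, world axes, zero at the start; "moment": the same for the moment, N m; "opening": opening from 0.0 (shut) to 1.0 (fully open).
Only numpy, scipy, OpenCV 4.12 (cv2) and the standard library are available. Lean on these libraries where they do the work, as an engineer would, in place of code of your own. Each camera call takes 0.05 s, during which the arm holds its last target.

TASK

The H-shaped jig plate on the bench rests on four corner feet, and one corner rocks when it is pushed. Press down on the plate's corners with the fingertips to find the one that gives, then press flat the shim tab that stands up right beside that corner, on the side towards the robot. Leave the other three tabs standing, do not grip or lift anything, and leave the things lying around where they are.

Things in the scene. Friction and masses are not known exactly. Their poses are not given: they have to be found in the camera images.
- jig_base: Fixed dark steel base plate, 212 (x) x 206 (y) x 10 mm, with four like feet at (+-50, +-72) mm and a shim tab in front of each foot. Origin: on the bench top below the middle of the four feet; x points away from the robot within 0.2 rad, y left, z up. Four 8 mm guide pins at (+-24.5, +-27.5) mm, tops 36 mm above the bench, locate the plate with 1 mm play.
- jig_plate: Loose aluminium H-shaped plate, 0.8 kg, 10 mm thick: two bars 40 (x) x 180 (y) mm at x = +-50 mm, joined by a web 44 mm wide; open bays 60 x 68 mm either side of the web. Rails and dowels up to 8 mm high stand on its middle. Origin: middle of its underside, 30 mm above the bench, axes as the base's. Lies on the four feet.
- corner_near_left (a point): near left corner of the plate: point on its top face (40 mm above the bench) at a scribed ring straight over a foot, 18 mm from the end and 20 mm from the sides of the bar. Place to press. Three corners are solid; the rocking one starts to sink at about 2 N, is 4.5 mm down at about 4.5 N, stops solid there and springs back when let go.
- corner_near_right (a point): near right corner of the plate: point on its top face (40 mm above the bench) at a scribed ring straight over a foot, 18 mm from the end and 20 mm from the sides of the bar. Place to press. Three corners are solid; the rocking one starts to sink at about 2 N, is 4.5 mm down at about 4.5 N, stops solid there and springs back when let go.
- corner_far_left (a point): far left corner of the plate: point on its top face (40 mm above the bench) at a scribed ring straight over a foot, 18 mm from the end and 20 mm from the sides of the bar. Place to press. Three corners are solid; the rocking one starts to sink at about 2 N, is 4.5 mm down at about 4.5 N, stops solid there and springs back when let go.
- corner_far_right (a point): far right corner of the plate: point on its top face (40 mm above the bench) at a scribed ring straight over a foot, 18 mm from the end and 20 mm from the sides of the bar. Place to press. Three corners are solid; the rocking one starts to sink at about 2 N, is 4.5 mm down at about 4.5 N, stops solid there and springs back when let go.
- tab_near_left (a point): place to press the shim tab of the near left corner, 55 mm in front of it (base -x): point on the top face the tab has when flat, 28 mm above the bench. Tab: tongue 24 mm wide, 50 mm long, 3 mm thick, hinged 30 mm from this point beside the bar; it stands up at 37 deg, end 58 mm above the bench. Turns stiffly (6 to 12 N here), stays where left, solid stop when flat.
- tab_near_right (a point): place to press the shim tab of the near right corner, 55 mm in front of it (base -x): point on the top face the tab has when flat, 28 mm above the bench. Tab: tongue 24 mm wide, 50 mm long, 3 mm thick, hinged 30 mm from this point beside the bar; it stands up at 37 deg, end 58 mm above the bench. Turns stiffly (6 to 12 N here), stays where left, solid stop when flat.
- tab_far_left (a point): place to press the shim tab of the far left corner, 55 mm in front of it (base -x): point on the top face the tab has when flat, 28 mm above the bench. Tab: tongue 24 mm wide, 50 mm long, 3 mm thick, hinged 30 mm from this point beside the bar; it stands up at 37 deg, end 58 mm above the bench. Turns stiffly (6 to 12 N here), stays where left, solid stop when flat.
- tab_far_right (a point): place to press the shim tab of the far right corner, 55 mm in front of it (base -x): point on the top face the tab has when flat, 28 mm above the bench. Tab: tongue 24 mm wide, 50 mm long, 3 mm thick, hinged 30 mm from this point beside the bar; it stands up at 37 deg, end 58 mm above the bench. Turns stiffly (6 to 12 N here), stays where left, solid stop when flat.
- rock (a joint): how far the foot under the rocking corner is pressed down, in m, whichever corner that is: 0 = up, 0.0045 = fully down.
- shim_p (a joint): shim tab of the rocking corner, wherever that is: angle in rad, 0 = standing up at 37 degrees, 0.65 = lying flat. It starts between 0 and 0.1.
- shim_q (a joint): shim tab of one of the three sound corners (which of them differs from run to run and is not told): angle in rad, 0 = standing up at 37 degrees, 0.65 = lying flat. It must stay standing: it starts between 0 and 0.1.
- shim_r (a joint): shim tab of one of the three sound corners (which of them differs from run to run and is not told): angle in rad, 0 = standing up at 37 degrees, 0.65 = lying flat. It must stay standing: it starts between 0 and 0.1.
- shim_s (a joint): shim tab of one of the three sound corners (which of them differs from run to run and is not told): angle in rad, 0 = standing up at 37 degrees, 0.65 = lying flat. It must stay standing: it starts between 0 and 0.1.
- pouch: bystander: flat silver battery pouch, 34 x 46 x 8 mm; origin at the middle of its underside
- driver: bystander: yellow-handled screwdriver, 169 mm long, lying flat; origin at the middle of its underside
- pen: bystander: black and white marker pen, 136 mm long, lying flat; origin at the middle of its underside
- terminals: bystander: green terminal strip on a white foot, 14 x 62 x 25 mm; origin at the middle of its underside
There are look-alikes about, which are no part of the job. Of the things that look like the jig_plate, the larger one is meant.

How it is judged:
On the way, in this order (a step that is already met when the one before it is completed fails the run):
1. the rocking corner has been pressed down and felt to give, its shim tab still standing (value of joint rock above 0.003 m and value of joint shim_p below 0.25 rad), for 0.05 s.
2. the shim tab of the rocking corner is pressed flat (value of joint shim_p above 0.59 rad), for 0.1 s.
At the end, for the whole second after the job is handed in: The rocking corner's shim tab lies flat (0.59 rad or more of 0.65), the other three tabs still stand (under 0.25 rad), and the plate sits level (within 0.015 rad) and at rest on its four feet, no corner pressed down (value of joint shim_p above 0.59 rad and value of joint each of shim_q, shim_r, shim_s below 0.25 rad and angle between jig_plate's own z axis and vertical below 0.015 rad and value of joint rock below 0.0015 m and distance between jig_plate and jig_base below 0.034 m and linear speed of jig_plate below 0.02 m/s); the robot touches nothing.
It fails at once if the shim tab of a sound corner is pressed down (past 0.25 rad) (value of joint any of shim_q, shim_r, shim_s above 0.25 rad).
It fails at once if the jig plate is lifted (10 mm or more) (height (world z) of jig_plate above 0.04 m).
It fails at once if the battery pouch, screwdriver, marker pen or terminal strip is moved by more than 20 mm (distance of any of pouch, driver, pen, terminals from where it was at the start of the episode above 0.02 m).
It also fails if it takes over 51 s, if anything falls off the work surface, if the arm or the gripper's body presses on something with over 40 N, if the wrist force passes 120 N, or if a joint passes its speed limit or range.

## Working session

There is one attempt and no reset: what is moved stays moved. The work goes in short steps, Python scripts to look and compute and a tool call to move; the robot and the scene stay as the last step left them, time stands still between calls to the robot, and variables do not carry over. Pictures are saved under pics/ and viewed, and the job is handed in when it is done.

Besides the shell and the picture viewer there is one more tool, called after "Request:" by a JSON object that holds its "method" and its "body". carry_out: Moves the arm, as the interface text tells. Its arguments: {"type":"object","properties":{"commands":{"type":"array"},"force":{"type":"number"}},"required":["commands"]}

```bash
ls; mkdir -p pics
python3 - <<'E'
from plant import r
import cv2,numpy as np
for n in("scene","top"):
    s=r.snapshot(n); cv2.imwrite(f"pics/{n}0.png",s["pixels"][:,:,::-1])
    print(n,s["mtx"],s["k1"],s["xyz"],s["rotation"])
    np.savez(n+"0.npz",**{k:np.array(v) for k,v in s.items()})
print(r.get_state())
E
```

```text
pics
scene [[429.40837439   0.         284.57961181]
 [  0.         429.40837439 210.39128208]
 [  0.           0.           1.        ]] -0.018337953172579125 [-0.25055428 -0.73314603  0.69106516] [ 0.7789144  -0.38950496  0.22443141 -0.43727426]
top [[382.15798597   0.         283.34026721]
 [  0.         382.15798597 210.80291577]
 [  0.           0.           1.        ]] -0.07396320648526748 [ 0.48878982 -0.112761    1.28650973] [ 0.71727999 -0.69582017  0.03139988 -0.0189146 ]
{'clock': 0.1, 'q': array([-1.28818737,  0.68988564, -0.19450695,  1.56621522,  0.15727245,
        0.90250178, -0.21507666]), 'qd': array([ 0.00022732, -0.001541  , -0.00180689, -0.00094912, -0.000711  ,
       -0.00131965, -0.00230656]), 'joint_torque': array([-4.22216021e-03, -5.28488803e+01, -1.27165798e+00, -1.53833270e+01,
       -5.25755505e-02,  2.06816650e-03,  3.52449069e-05]), 'tool_pos': array([0.15381369, 0.60521629, 0.24600553]), 'eef_rot': array([ 1.24049374e-01,  9.92275715e-01, -8.10318623e-04, -4.77460489e-05]), 'contact_force': array([-0.43994703,  0.62982275,  0.17874315]), 'moment': array([ 0.01206474, -0.04060168, -0.04143177]), 'opening': 0.9976744409943716}
```

View pics/scene0.png

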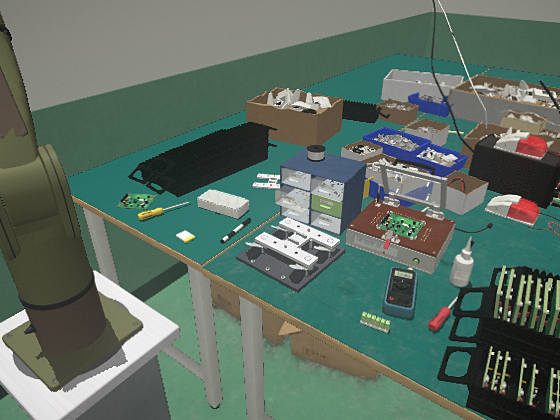

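View pics/top0.png

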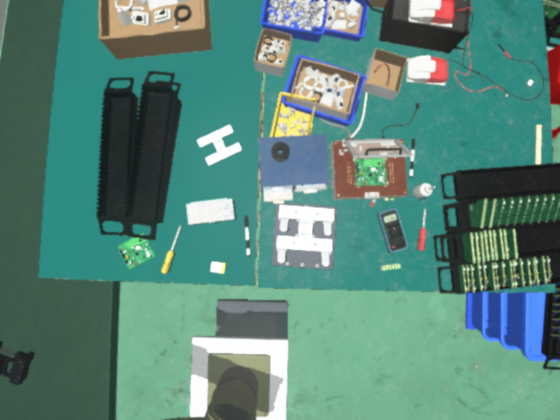

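The top view shows two H shapes: the small white one at about (218,145), and the larger one on a dark base with tabs at about (304,237). The larger one fits jig_plate. I'll confirm it in a crop.

```bash
cat > h.py <<'E'
import numpy as np,cv2
from scipy.spatial.transform import Rotation as R
def load(n): return dict(np.load(n+".npz"))
def rot(s):
    q=np.array(s["rotation"]); return R.from_quat(q).as_matrix() if q.size==4 else q
def ray(s,uv):
    K=s["mtx"];k=float(s["k1"])
    p=cv2.undistortPoints(np.float64(uv).reshape(-1,1,2),K,np.array([k,0,0,0.])).reshape(-1,2)
    return np.c_[p,np.ones(len(p))]@rot(s).T
def plane(s,uv,z):
    d=ray(s,uv);c=s["xyz"];return c+d*((z-c[2])/d[:,2])[:,None]
def proj(s,P):
    p=(np.atleast_2d(P)-s["xyz"])@rot(s)
    return cv2.projectPoints(p,np.zeros(3),np.zeros(3),s["mtx"],np.array([float(s["k1"]),0,0,0]))[0].reshape(-1,2)
E
python3 - <<'E'
from h import *
t=load("top0");s=load("scene0")
a=cv2.resize(t["pixels"][190:285,255:355,::-1],None,fx=6,fy=6,interpolation=cv2.INTER_CUBIC)
b=cv2.resize(s["pixels"][200:295,225:350,::-1],None,fx=6,fy=6,interpolation=cv2.INTER_CUBIC)
cv2.imwrite("pics/tc.png",a);cv2.imwrite("pics/sc.png",b)
print(plane(t,[[304,237]],.04), plane(s,[[293,247]],.04))
E
```

```text
[[ 0.4945044  -0.20333241  0.04      ]] [[ 0.4858526  -0.22101463  0.04      ]]
```

View pics/tc.png

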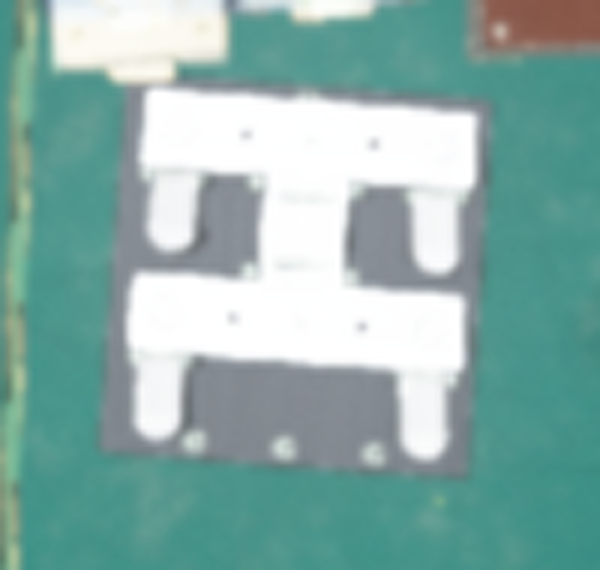

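View pics/sc.png

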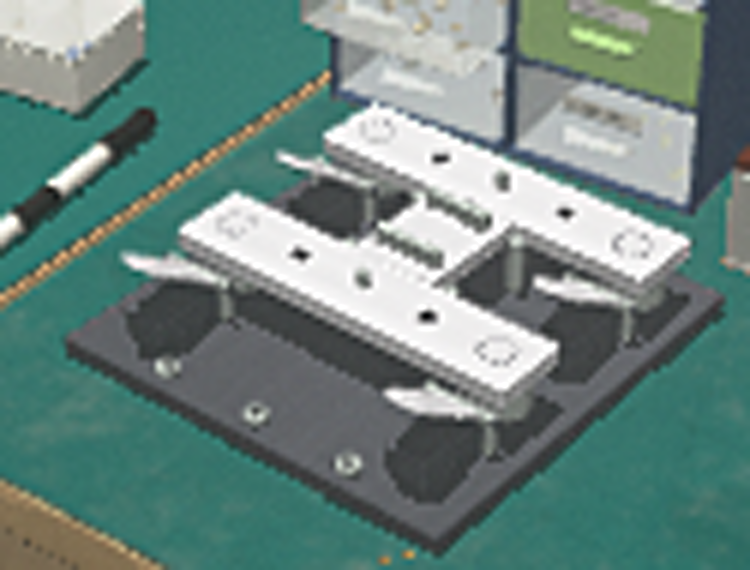

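The crops confirm it: the larger H lies on a dark base with pins, four tabs and scribed rings. The cabinet, with an open drawer, stands close behind the far bar. Next I'll locate the rings in the scene view and the plate outline in the top view, and measure the cabinet clearance.

Run:
```python
from h import *
t=load("top0");s=load("scene0")
# rings, scene crop px
rc=np.array([[238,222],[498,350],[378,130],[632,244]])  # NL NR FL FR
off=lambda p,o:(np.array(p)+.5)/6-.5+np.array(o)
P=plane(s,off(rc,(225,200)),.04); print("scene rings\n",P.round(4), P.mean(0))
# plate outline in top by mask
im=t["pixels"];c=im[190:285,255:355]
m=(c.min(2)>185).astype(np.uint8); m[:13]=0
big=cv2.resize(m*255,None,fx=6,fy=6,interpolation=cv2.INTER_NEAREST);cv2.imwrite("pics/m.png",big)
# plate corners in top crop: outer corners
tc=np.array([[127,358],[462,371],[147,88],[477,113]]) # NL(out near) NR FL FR
T=plane(t,off(tc,(255,190)),.04);print("top corners\n",T.round(4),T.mean(0))
for A,nm in((P,"rings"),(T,"corn")):
    dx=(A[2]+A[3]-A[0]-A[1]); dy=A[0]+A[2]-A[1]-A[3]
    print(nm,np.arctan2(dx[1],dx[0]),np.arctan2(-dy[0],dy[1]),np.linalg.norm(dx[:2])/2,np.linalg.norm(dy[:2])/2)
# drawer front ends & cabinet base
print("top view drawers lower edge px at z .05,.1,.15")
for z in(0,.05,.1,.15,.2): print(z,plane(t,off([[55,70],[225,60],[140,80]],(255,190)),z)[:,:2].round(3).tolist())
```

```text
scene rings
 [[ 0.4777 -0.1327  0.04  ]
 [ 0.4704 -0.2766  0.04  ]
 [ 0.5766 -0.1373  0.04  ]
 [ 0.5693 -0.2809  0.04  ]] [ 0.52351262 -0.20686008  0.04      ]
top corners
 [[ 0.4521 -0.1125  0.04  ]
 [ 0.4502 -0.2946  0.04  ]
 [ 0.5991 -0.1189  0.04  ]
 [ 0.591  -0.2998  0.04  ]] [ 0.52307994 -0.20647742  0.04      ]
rings -0.04489775542155917 -0.050612037163770315 0.09900102217986699 0.1439662782818983
corn -0.04014668620080014 -0.02731097521178349 0.14402799555043 0.18159999119293505
top view drawers lower edge px at z .05,.1,.15
0 [[0.611, -0.067], [0.62, -0.163], [0.607, -0.115]]
0.05 [[0.606, -0.069], [0.615, -0.161], [0.602, -0.115]]
0.1 [[0.602, -0.071], [0.61, -0.159], [0.598, -0.115]]
0.15 [[0.597, -0.072], [0.605, -0.157], [0.593, -0.115]]
0.2 [[0.592, -0.074], [0.599, -0.155], [0.589, -0.115]]
```

Run:
```python
from h import *
s=load("scene0");t=load("top0")
b=cv2.resize(s["pixels"][135:260,240:380,::-1],None,fx=5,fy=5,interpolation=cv2.INTER_CUBIC);cv2.imwrite("pics/cab.png",b)
b=cv2.resize(t["pixels"][125:225,240:370,::-1],None,fx=5,fy=5,interpolation=cv2.INTER_CUBIC);cv2.imwrite("pics/cabt.png",b)
```

```text
(no output)
```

View pics/cab.png

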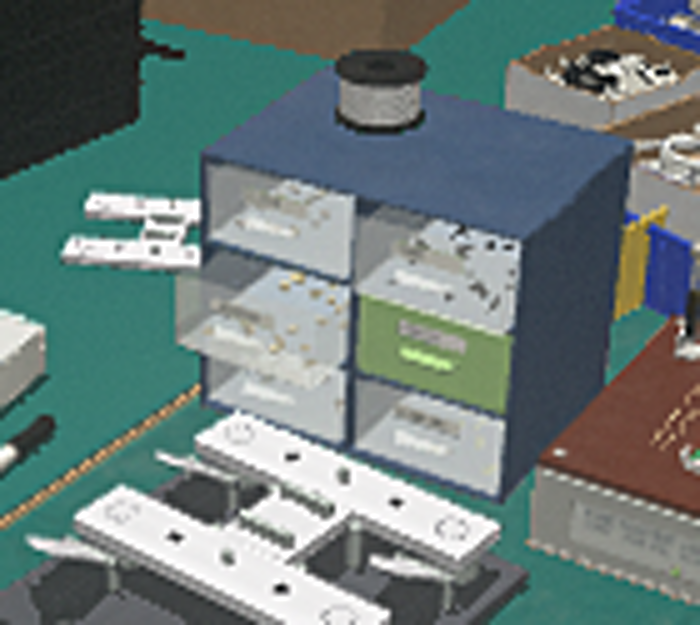

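View pics/cabt.png

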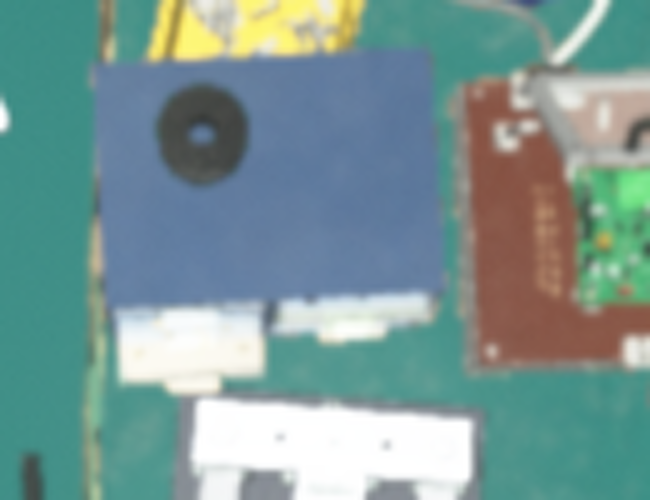

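```bash
cat >> h.py <<'E'
C=np.array([.5233,-.2067]);YAW=-.045
def jig(x,y,z):
    c,s=np.cos(YAW),np.sin(YAW);return np.array([C[0]+c*x-s*y,C[1]+s*x+c*y,z])
def orient(tilt): # tilt>0: tips point forward (+jig x)
    return R.from_euler('z',YAW)*R.from_euler('y',-tilt)*R.from_quat([0,1,0,0])
def row(st,tippos,tilt=0.,contact_rear=False):
    """row moving fingertip (8mm ahead of TCP) to tippos"""
    Rt=orient(tilt);M=Rt.as_matrix();tcp=np.array(tippos)-M[:,2]*.008
    if contact_rear: tcp=tcp-M[:,0]*.009   # tool +x is backwards(world -x)
    Rc=R.from_quat(st["eef_rot"])
    turn=(Rc.inv()*Rt).as_rotvec();sh=Rc.inv().apply(tcp-st["tool_pos"])*100
    print("turn",turn.round(4),"shift cm",sh.round(2),"| tcp",tcp.round(4),"tip z dir",M[:,2].round(3))
E
python3 - <<'E'
from h import *
from plant import r
st=r.get_state()
row(st,[.42,.2,.2]); row(st,jig(-50,72,70)*0+jig(-.05,.072,.07))
row(st,[.42,.2,.2],.4)
t=load("top0")
for z in(.15,.18,.2):print(z,plane(t,[[261,186],[328,183]],z)[:,:2])
E
```

```text
turn [-1.600e-03 -1.000e-04 -2.037e-01] shift cm [-35.77 -32.72   3.86] | tcp [0.42  0.2   0.208] tip z dir [ 0.  0. -1.]
turn [-1.600e-03 -1.000e-04 -2.037e-01] shift cm [-49.44 -63.53  16.91] | tcp [ 0.4766 -0.1325  0.078 ] tip z dir [ 0.  0. -1.]
turn [-0.0424 -0.3987 -0.2007] shift cm [-35.47 -32.78   3.92] | tcp [0.4169 0.2001 0.2074] tip z dir [ 0.389 -0.018 -0.921]
0.15 [[ 0.64245982 -0.06255504]
 [ 0.65810136 -0.26345485]]
0.18 [[ 0.63840345 -0.0638803 ]
 [ 0.65363211 -0.25947704]]
0.2 [[ 0.63569921 -0.06476381]
 [ 0.65065261 -0.25682517]]
```

Request:
{"method": "carry_out", "body": {"commands": [[[0, 0, -0.204, -35.8, -32.7, 3.9, 0], [0, 0, -0.204, -35.8, -32.7, 3.9, 0], [0, 0, -0.204, -35.8, -32.7, 3.9, 0], [0, 0, -0.204, -35.8, -32.7, 3.9, 0], [0, 0, -0.204, -35.8, -32.7, 3.9, 0], [0, 0, -0.204, -35.8, -32.7, 3.9, 0], [0, 0, -0.204, -35.8, -32.7, 3.9, 0], [0, 0, -0.204, -35.8, -32.7, 3.9, 0], [0, 0, -0.204, -35.8, -32.7, 3.9, 0], [0, 0, -0.204, -35.8, -32.7, 3.9, 0]]]}}

```text
clock: 0.93
tool_pos: [0.3827, 0.2569, 0.213]
eef_rot: [0.022, 1.0, -0.0, -0.0]
contact_force: [1.6, 0.0, -0.4]
opening: 0.27
```

Run:
```python
from h import *
from plant import r
st=r.get_state(); print(st["tool_pos"])
row(st,jig(-.05,.072,.09))
```

```text
[0.38274079 0.25691704 0.21304745]
turn [-0.0002 -0.0003  0.0006] shift cm [-11.11 -38.49  11.51] | tcp [ 0.4766 -0.1325  0.098 ] tip z dir [ 0.  0. -1.]
```

Request:
{"method": "carry_out", "body": {"commands": [[[0, 0, 0, -5, -18, 3, 0], [0, 0, 0, -5, -18, 3, 0], [0, 0, 0, -11.1, -38.5, 9, 0], [0, 0, 0, -11.1, -38.5, 11.5, 0], [0, 0, 0, -11.1, -38.5, 11.5, 0], [0, 0, 0, -11.1, -38.5, 11.5, 0], [0, 0, 0, -11.1, -38.5, 11.5, 0], [0, 0, 0, -11.1, -38.5, 11.5, 0], [0, 0, 0, -11.1, -38.5, 11.5, 0], [0, 0, 0, -11.1, -38.5, 11.5, 0]]]}}

```text
clock: 1.77
tool_pos: [0.4756, -0.1317, 0.0977]
eef_rot: [0.022, 1.0, 0.0, -0.0]
contact_force: [0.7, 0.0, -0.0]
opening: 0.004
```

Run:
```python
from h import *
from plant import r
st=r.get_state(); print(st["tool_pos"],st["contact_force"])
row(st,jig(-.05,.072,.09));row(st,jig(-.05,.072,.043))
```

```text
[ 0.475608   -0.13170925  0.09773515] [ 0.68538065  0.04962933 -0.00829547]
turn [ 0.0002 -0.0004  0.0003] shift cm [-0.1  -0.08 -0.03] | tcp [ 0.4766 -0.1325  0.098 ] tip z dir [ 0.  0. -1.]
turn [ 0.0002 -0.0004  0.0003] shift cm [-0.1  -0.08  4.67] | tcp [ 0.4766 -0.1325  0.051 ] tip z dir [ 0.  0. -1.]
```

Request:
{"method": "carry_out", "body": {"commands": [[[0, 0, 0, -0.1, 0, 3, 0], [0, 0, 0, -0.1, 0, 4.4, 0], [0, 0, 0, -0.1, 0, 4.7, 0], [0, 0, 0, -0.1, 0, 4.7, 0], [0, 0, 0, -0.1, 0, 4.7, 0]]]}}

```text
clock: 2.18
tool_pos: [0.4767, -0.129, 0.052]
eef_rot: [0.022, 1.0, 0.0, 0.0]
contact_force: [0.9, 0.1, -0.1]
opening: 0.001
```

Request:
{"method": "carry_out", "body": {"commands": [[[0, 0, 0, 0, 0, 0.1, 0], [0, 0, 0, 0, 0, 0.2, 0], [0, 0, 0, 0, 0, 0.3, 0], [0, 0, 0, 0, 0, 0.3, 0]]]}}

```text
clock: 2.52
tool_pos: [0.4768, -0.1296, 0.049]
eef_rot: [0.022, 1.0, -0.0, 0.0]
contact_force: [-0.5, 0.4, 0.0]
opening: 0.005
```

Request:
{"method": "carry_out", "body": {"commands": [[[0, 0, 0, 0, -0.3, 0.05, 0], [0, 0, 0, 0, -0.3, 0.1, 0], [0, 0, 0, 0, -0.3, 0.2, 0], [0, 0, 0, 0, -0.3, 0.2, 0]]]}}

```text
clock: 2.85
tool_pos: [0.4767, -0.1325, 0.0483]
eef_rot: [0.022, 1.0, -0.0, 0.001]
contact_force: [-1.6, 1.3, 19.3]
opening: 0.008
```

Request:
{"method": "carry_out", "body": {"commands": [[[0, 0, 0, 0, 0, 0.1, 0], [0, 0, 0, 0, 0, 0.2, 0], [0, 0, 0, 0, 0, 0.2, 0]]]}}

```text
clock: 3.1
tool_pos: [0.4768, -0.1325, 0.0481]
eef_rot: [0.022, 1.0, -0.001, 0.002]
contact_force: [-5.0, 3.6, 40.3]
opening: 0.005
```

The near left corner is solid: 40 N with no sinking. Next is near right.

Request:
{"method": "carry_out", "body": {"commands": [[[0, 0, 0, 0, 0, -3, 0], [0, 0, 0, 0, 0, -4, 0], [0, 0, 0, 0, -7, -4, 0], [0, 0, 0, 0, -14.4, -4, 0], [0, 0, 0, 0, -14.4, -4, 0], [0, 0, 0, 0, -14.4, -3, 0], [0, 0, 0, 0, -14.4, -1.2, 0], [0, 0, 0, 0, -14.4, -0.7, 0], [0, 0, 0, 0, -14.4, -0.7, 0]]]}}

```text
clock: 3.85
tool_pos: [0.4689, -0.276, 0.0505]
eef_rot: [0.022, 1.0, 0.001, -0.001]
contact_force: [0.4, 0.5, 0.7]
opening: 0.001
```

Run:
```python
from h import *
from plant import r
st=r.get_state(); print(st["tool_pos"],st["contact_force"])
row(st,jig(-.05,-.072,.04))
```

```text
[ 0.46890103 -0.27599454  0.05049623] [0.41973445 0.49660192 0.73408523]
turn [ 0.0015 -0.0026  0.0004] shift cm [-0.12 -0.03  0.25] | tcp [ 0.4701 -0.2764  0.048 ] tip z dir [ 0.  0. -1.]
```

Request:
{"method": "carry_out", "body": {"commands": [[[0, 0, 0, -0.1, 0, 0.1, 0], [0, 0, 0, -0.1, 0, 0.2, 0], [0, 0, 0, -0.1, 0, 0.3, 0], [0, 0, 0, -0.1, 0, 0.4, 0], [0, 0, 0, -0.1, 0, 0.4, 0]]]}}

```text
clock: 4.27
tool_pos: [0.4716, -0.2761, 0.0485]
eef_rot: [0.022, 1.0, -0.0, 0.001]
contact_force: [0.2, 1.0, 4.8]
opening: 0.003
```

Request:
{"method": "carry_out", "body": {"commands": [[[0, 0, 0, 0, 0, 0.1, 0], [0, 0, 0, 0, 0, 0.2, 0], [0, 0, 0, 0, 0, 0.2, 0]]]}}

```text
clock: 4.52
tool_pos: [0.4716, -0.2761, 0.0483]
eef_rot: [0.022, 1.0, -0.001, 0.001]
contact_force: [-4.2, 3.2, 22.0]
opening: 0.006
```

Near right is solid too. I'll lift and tilt, leaning back from the cabinet, for the far corners.

Request:
{"method": "carry_out", "body": {"commands": [[[0, 0, 0, 0, 0, -3, 0], [0, 0, 0, 0, 0, -6, 0], [0, 0, 0, 0, 0, -6, 0], [0, 0, 0, 0, 0, -6, 0]]]}}

```text
clock: 4.85
tool_pos: [0.4721, -0.277, 0.1073]
eef_rot: [0.022, 1.0, -0.001, 0.002]
contact_force: [-0.4, 0.9, -0.1]
opening: 0.006
```

Run:
```python
from h import *
from plant import r
st=r.get_state(); print(st["tool_pos"],st["contact_force"])
row(st,jig(.05,-.072,.09),.4,True)
row(st,jig(.05,-.072,.046),.4,True)
```

```text
[ 0.47210744 -0.27704946  0.10730464] [-0.38342215  0.86291868 -0.06305695]
turn [-0.0013 -0.3964  0.0007] shift cm [-10.31   0.05   0.68] | tcp [ 0.5752 -0.2811  0.1009] tip z dir [ 0.389 -0.018 -0.921]
turn [-0.0013 -0.3964  0.0007] shift cm [-10.3    0.06   5.08] | tcp [ 0.5752 -0.2811  0.0569] tip z dir [ 0.389 -0.018 -0.921]
```

Request:
{"method": "carry_out", "body": {"commands": [[[0, -0.12, 0, -3, 0, 0.7, 0], [0, -0.24, 0, -6, 0, 0.7, 0], [0, -0.36, 0, -9, 0, 0.7, 0], [0, -0.4, 0, -10.3, 0, 0.7, 0], [0, -0.4, 0, -10.3, 0, 0.7, 0], [0, -0.4, 0, -10.3, 0, 0.7, 0], [0, -0.4, 0, -10.3, 0, 3, 0], [0, -0.4, 0, -10.3, 0, 4.6, 0], [0, -0.4, 0, -10.3, 0, 4.8, 0], [0, -0.4, 0, -10.3, 0, 4.8, 0]]]}}

```text
clock: 5.68
tool_pos: [0.5715, -0.2805, 0.0529]
eef_rot: [0.023, 0.98, -0.002, 0.196]
contact_force: [-0.1, -0.1, -0.2]
opening: 0.004
```

Run:
```python
from h import *
from plant import r
st=r.get_state(); print(st["tool_pos"],st["contact_force"])
row(st,jig(.05,-.072,.04),.4,True)
M=R.from_quat(st["eef_rot"]).as_matrix();print("down in tool",-M[2])
```

```text
[ 0.57152324 -0.28047246  0.05293488] [-0.08583564 -0.13697274 -0.22221534]
turn [ 0.0044 -0.0049 -0.002 ] shift cm [-0.26 -0.05  0.33] | tcp [ 0.5752 -0.2811  0.0509] tip z dir [ 0.389 -0.018 -0.921]
down in tool [ 0.38490689 -0.00485561  0.92294263]
```

Request:
{"method": "carry_out", "body": {"commands": [[[0, 0, 0, -0.3, 0, 0.2, 0], [0, 0, 0, -0.25, 0, 0.3, 0], [0, 0, 0, -0.2, 0, 0.4, 0], [0, 0, 0, -0.2, 0, 0.4, 0]]]}}

```text
clock: 6.02
tool_pos: [0.5776, -0.2814, 0.0555]
eef_rot: [0.021, 0.98, -0.005, 0.199]
contact_force: [0.3, 0.3, 0.2]
opening: 0.002
```

Request:
{"method": "carry_out", "body": {"commands": [[[0, 0, 0, 0.04, 0, 0.1, 0], [0, 0, 0, 0.08, 0, 0.2, 0], [0, 0, 0, 0.08, 0, 0.2, 0]]]}}

```text
clock: 6.27
tool_pos: [0.5773, -0.2816, 0.0527]
eef_rot: [0.022, 0.98, -0.005, 0.199]
contact_force: [0.0, 0.6, 0.9]
opening: 0.006
```

Request:
{"method": "carry_out", "body": {"commands": [[[0, 0, 0, 0.04, 0, 0.1, 0], [0, 0, 0, 0.08, 0, 0.2, 0], [0, 0, 0, 0.08, 0, 0.2, 0]]]}}

```text
clock: 6.52
tool_pos: [0.5776, -0.2816, 0.0506]
eef_rot: [0.022, 0.98, -0.004, 0.199]
contact_force: [-1.6, 0.3, 3.2]
opening: 0.007
```

Request:
{"method": "carry_out", "body": {"commands": [[[0, 0, 0, 0.04, 0, 0.1, 0], [0, 0, 0, 0.08, 0, 0.2, 0], [0, 0, 0, 0.08, 0, 0.2, 0]]]}}

```text
clock: 6.77
tool_pos: [0.5777, -0.2817, 0.0484]
eef_rot: [0.022, 0.98, -0.005, 0.199]
contact_force: [0.1, -0.8, 4.0]
opening: 0.005
```

Request:
{"method": "carry_out", "body": {"commands": [[[0, 0, 0, 0.04, 0, 0.1, 0], [0, 0, 0, 0.08, 0, 0.2, 0], [0, 0, 0, 0.08, 0, 0.2, 0]]]}}

```text
clock: 7.02
tool_pos: [0.5779, -0.2817, 0.0466]
eef_rot: [0.022, 0.98, -0.005, 0.199]
contact_force: [-1.0, -1.0, 8.1]
opening: 0.007
```

Far right gives: it has sunk about 4 mm at 3–4 N and the force is now rising. One more step should confirm the stop.

Request:
{"method": "carry_out", "body": {"commands": [[[0, 0, 0, 0.04, 0, 0.1, 0], [0, 0, 0, 0.08, 0, 0.2, 0], [0, 0, 0, 0.08, 0, 0.2, 0]]]}}

```text
clock: 7.27
tool_pos: [0.5782, -0.2818, 0.046]
eef_rot: [0.022, 0.98, -0.005, 0.2]
contact_force: [-7.3, -0.6, 19.2]
opening: 0.005
```

Run:
```python
from h import *
from plant import r
for n in("scene","top"):
    s=r.snapshot(n); np.savez(n+"1.npz",**{k:np.array(v) for k,v in s.items()})
    c=s["pixels"][160:300,215:375] if n=="scene" else s["pixels"][190:285,255:355]
    cv2.imwrite(f"pics/{n}1.png",cv2.resize(c[:,:,::-1],None,fx=4,fy=4,interpolation=cv2.INTER_CUBIC))
```

```text
(no output)
```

View pics/scene1.png

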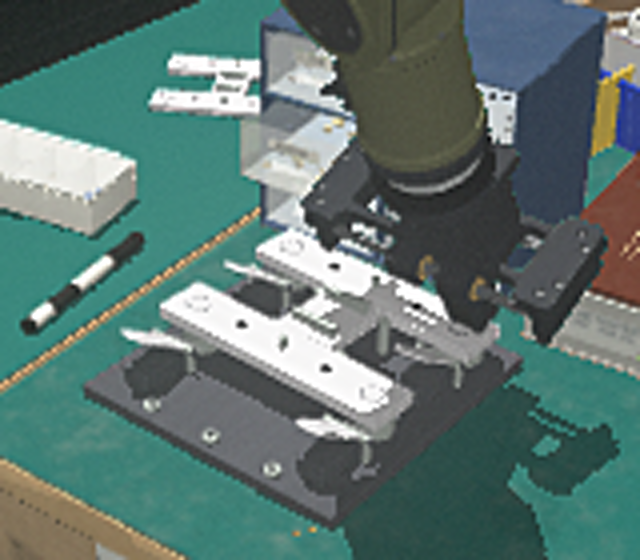

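The picture agrees: the fingertips at about (470,330) in the crop are on the far right corner, and that end of the bar has sunk. I'll lift off, turn the tool vertical and go over the far right tab.

Request:
{"method": "carry_out", "body": {"commands": [[[0, 0, 0, -1, 0, -2.5, 0], [0, 0, 0, -2.3, 0, -5.5, 0], [0, 0, 0, -2.7, 0, -6.4, 0], [0, 0, 0, -2.7, 0, -6.4, 0]]]}}

```text
clock: 7.7
tool_pos: [0.5793, -0.2815, 0.1165]
eef_rot: [0.021, 0.979, -0.006, 0.201]
contact_force: [0.7, 0.7, -0.5]
opening: 0.004
```

Run:
```python
from h import *
from plant import r
st=r.get_state(); print(st["tool_pos"],st["contact_force"])
row(st,jig(-.005,-.072,.09))
```

```text
[ 0.5792571  -0.28148502  0.11651326] [ 0.74472253  0.71583946 -0.53755195]
turn [-0.0027  0.4042  0.0017] shift cm [ 6.64  0.03 -0.83] | tcp [ 0.5151 -0.2784  0.098 ] tip z dir [ 0.  0. -1.]
```

Request:
{"method": "carry_out", "body": {"commands": [[[0, 0.1, 0, 2, 0, -1, 0], [0, 0.2, 0, 4, 0, -1.5, 0], [0, 0.3, 0, 5.5, 0, -1.2, 0], [0, 0.4, 0, 6.6, 0, -0.8, 0], [0, 0.404, 0, 6.6, 0, -0.8, 0], [0, 0.404, 0, 6.6, 0, -0.8, 0], [0, 0.404, 0, 6.6, 0, -0.8, 0]]]}}

```text
clock: 8.28
tool_pos: [0.514, -0.2785, 0.0935]
eef_rot: [0.023, 1.0, 0.001, -0.001]
contact_force: [-0.2, -0.7, -1.1]
opening: 0.006
```

Run:
```python
from h import *
from plant import r
st=r.get_state(); print(st["tool_pos"],st["contact_force"])
row(st,jig(-.005,-.072,.055));row(st,jig(-.005,-.072,.028))
```

```text
[ 0.51400895 -0.27846372  0.09345708] [-0.19269551 -0.65407245 -1.06688051]
turn [ 0.0012 -0.0022 -0.0006] shift cm [-0.11  0.01  3.05] | tcp [ 0.5151 -0.2784  0.063 ] tip z dir [ 0.  0. -1.]
turn [ 0.0012 -0.0022 -0.0006] shift cm [-0.12  0.    5.75] | tcp [ 0.5151 -0.2784  0.036 ] tip z dir [ 0.  0. -1.]
```

Request:
{"method": "carry_out", "body": {"commands": [[[0, 0, 0, -0.1, 0, 1.5, 0], [0, 0, 0, -0.1, 0, 3, 0], [0, 0, 0, -0.1, 0, 3.5, 0], [0, 0, 0, -0.1, 0, 4, 0], [0, 0, 0, -0.1, 0, 4, 0]]]}}

```text
clock: 8.7
tool_pos: [0.5128, -0.2786, 0.0536]
eef_rot: [0.022, 1.0, -0.0, -0.003]
contact_force: [0.5, 0.4, -0.7]
opening: 0.004
```

Request:
{"method": "carry_out", "body": {"commands": [[[0, 0, 0, 0, 0, 0.3, 0], [0, 0, 0, 0, 0, 0.6, 0], [0, 0, 0, 0, 0, 0.9, 0], [0, 0, 0, 0, 0, 1.2, 0], [0, 0, 0, 0, 0, 1.5, 0], [0, 0, 0, 0, 0, 1.5, 0]]]}}

```text
clock: 9.2
tool_pos: [0.5131, -0.2787, 0.0397]
eef_rot: [0.022, 1.0, -0.0, -0.003]
contact_force: [-0.6, 0.3, 1.1]
opening: 0.006
```

Request:
{"method": "carry_out", "body": {"commands": [[[0, 0, 0, 0, 0, 0.2, 0], [0, 0, 0, 0, 0, 0.4, 0], [0, 0, 0, 0, 0, 0.5, 0], [0, 0, 0, 0, 0, 0.5, 0]]]}}

```text
clock: 9.53
tool_pos: [0.5136, -0.2787, 0.0362]
eef_rot: [0.022, 1.0, -0.001, -0.003]
contact_force: [-6.5, 0.9, 13.6]
opening: 0.002
```

Run:
```python
from h import *
from plant import r
s=r.snapshot("scene"); np.savez("scene2.npz",**{k:np.array(v) for k,v in s.items()})
c=s["pixels"][220:290,270:370]
cv2.imwrite("pics/scene2.png",cv2.resize(c[:,:,::-1],None,fx=7,fy=7,interpolation=cv2.INTER_CUBIC))
```

```text
(no output)
```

View pics/scene2.png

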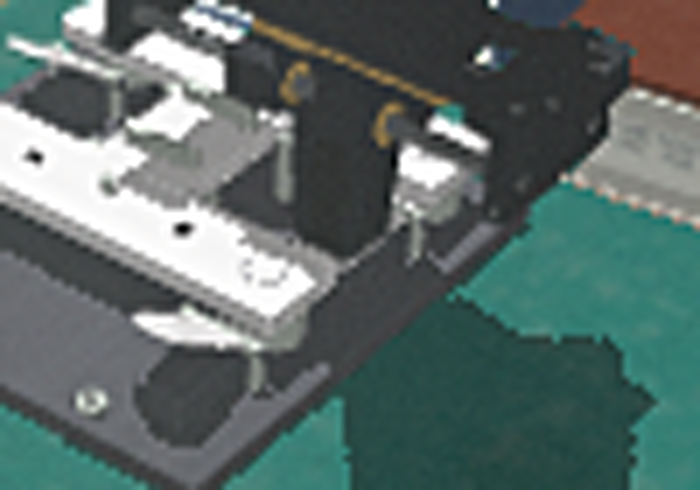

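The fingertips, at about (345,250) in the crop, are on the far right tab in the bay and at the flat height. I'll press more firmly to be sure it is flat.

Request:
{"method": "carry_out", "body": {"commands": [[[0, 0, 0, 0, 0, 0.1, 0], [0, 0, 0, 0, 0, 0.2, 0], [0, 0, 0, 0, 0, 0.3, 0], [0, 0, 0, 0, 0, 0.3, 0], [0, 0, 0, 0, 0, 0.3, 0]]]}}

```text
clock: 10.0
tool_pos: [0.5136, -0.2787, 0.0357]
eef_rot: [0.022, 1.0, -0.001, -0.002]
contact_force: [-10.9, 1.8, 34.0]
opening: -0.0
```

Solid stop at 34 N, with the tip at z≈0.028. I'll lift clear and check.

Request:
{"method": "carry_out", "body": {"commands": [[[0, 0, 0, 0, 0, -2, 0], [0, 0, 0, 0, 0, -6, 0], [0, 0, 0, 0, 0, -10, 0], [0, 0, 0, 0, 0, -14, 0], [0, 0, 0, 6, 8, -18, 0], [0, 0, 0, 8, 14, -20, 0], [0, 0, 0, 8, 18, -20, 0], [0, 0, 0, 8, 22, -20, 0], [0, 0, 0, 8, 26, -20, 0], [0, 0, 0, 8, 30, -20, 0]]]}}

```text
clock: 10.83
tool_pos: [0.452, -0.0477, 0.2276]
eef_rot: [0.023, 1.0, 0.0, -0.001]
contact_force: [0.8, 0.4, 0.1]
opening: 0.003
```

Request:
{"method": "carry_out", "body": {"commands": [[[0, 0, 0, 0, 12, 0, 0], [0, 0, 0, 0, 12, 0, 0], [0, 0, 0, 0, 12, 0, 0], [0, 0, 0, 0, 12, 0, 0], [0, 0, 0, 0, 12, 0, 0]]]}}

```text
clock: 11.25
tool_pos: [0.458, 0.0737, 0.2273]
eef_rot: [0.019, 1.0, 0.001, -0.001]
contact_force: [-0.5, -1.3, 0.0]
opening: 0.008
```

Run:
```python
from h import *
from plant import r
for n in("scene","top"):
    s=r.snapshot(n); np.savez(n+"3.npz",**{k:np.array(v) for k,v in s.items()})
    c=s["pixels"][200:295,225:350] if n=="scene" else s["pixels"][190:285,255:355]
    cv2.imwrite(f"pics/{n}3.png",cv2.resize(c[:,:,::-1],None,fx=6,fy=6,interpolation=cv2.INTER_CUBIC))
print(r.get_state()["contact_force"])
```

```text
[-0.33366881  1.02376678  0.5818309 ]
```

View pics/scene3.png

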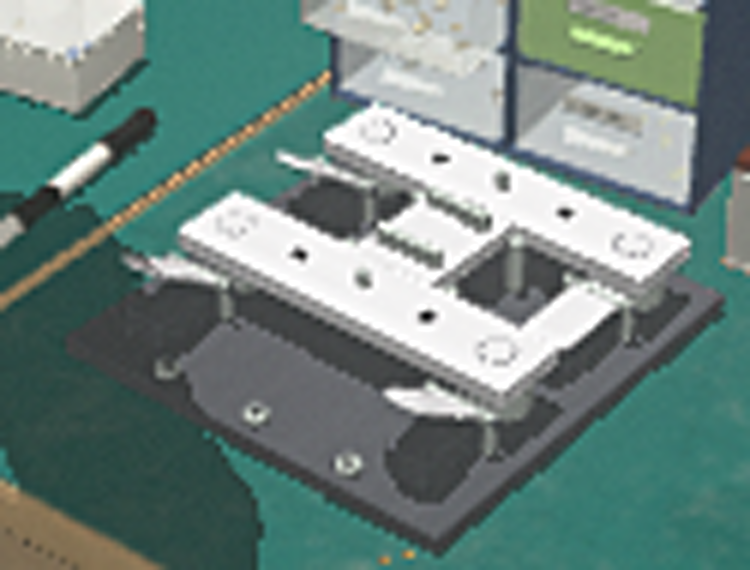

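View pics/top3.png

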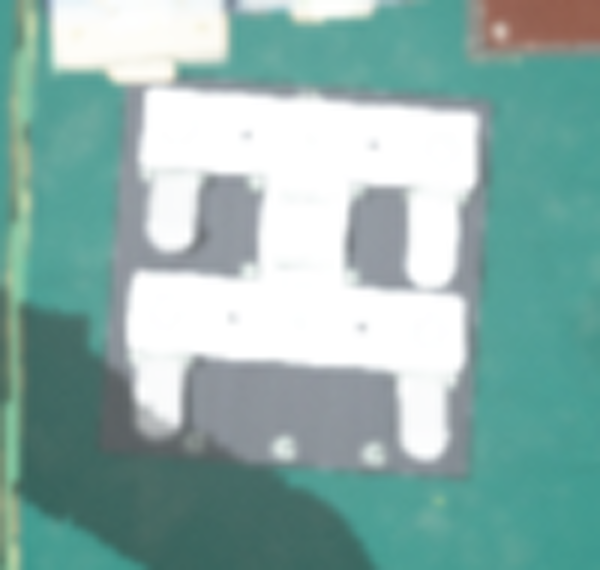

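The far right tab lies flat, its end now at (433,285) in the top crop where it was at (437,270). The other three tabs stand where they were, and the plate is level again with its rings at the same pixels. The arm is clear, so I'm handing the job in.

Run:
```python
from plant import r
s=r.get_state();print(s["clock"],abs(s["qd"]).max());print(r.finish_job())
```

```text
11.35 0.030911362775468312
the job is handed in; nothing more can be done
None
```

The far right corner was the one that rocked. I pressed its shim tab flat and handed the job in at about 11.4 s of the 51 s allowed; no verdict is reported.

- **Corners:** Near left and near right stayed solid, at 40 N and 22 N with almost no movement. Far right sank about 4 mm at 3–4 N and then stopped hard, at 19 N. I did not press far left, because the rocking corner was already found.
- **Tab:** I pressed the far right tab down to its solid stop, reaching 34 N with the fingertip about 28 mm above the bench. The force read only about 1 N partway down, below the 6–12 N expected, but the later readings and pictures show the tab flat.
- **Final check:** The last pictures show that tab flat and the other three still standing. The plate was back level with its rings where they started. The arm was clear, with only sensor noise of about 1 N on the force reading. In those close-ups the pen looked unmoved. I did not check the pouch, driver and terminals again, but no move went near them.

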